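# Clear the loaf bay and latch the bread slicer's guard

### The job

The bread slicer has just been brushed out. Take the blue brush out of the loaf bay and lay it flat, bristles down, in the shallow orange tray, then slide the clear guard shut over the bay until its latch clicks and holds by itself. Do not slam the guard or go on forcing it once it is home, do not let the brush drop into the tray, and leave the loaf tin, the utensil pot and the coffee pot where they stand.

Things in the scene. Friction and masses are not known exactly. Their poses are not given: they have to be found in the camera images.
- slicer: Table-top bread slicer, white housing, 320 mm deep (its x), 530 mm long (its y), fixed. Origin: on the counter under it; x points to its back, away from the buttons; y along the way the guard shuts; z up. The drive housing, with a 180 mm high pusher plate at y -78 mm, is under the parked guard; the blade frame, 235 mm high, stands at y 165 to 235 mm.
- bay (a point): Centre of the loaf bay's steel floor, 115 mm above the counter, on the slicer (same axes). The bay is open above: x -135 to 135 mm, y -120 to 120 mm about this point, between two rails 130 mm high along its front and back, the pusher plate at its -y end and the blade frame at its +y end.
- guard (a joint): Travel of the clear guard along the slicer's y, m: 0 = fully back over the drive housing, grows as it shuts. It is an upside-down U of clear plastic with aluminium edges, 310 mm wide, 220 mm long, about 0.9 kg, top 226 mm above the counter, and slides with 2 to 4 N of friction. Latched it stays above 0.210. Unlatched and let go, a spring buffer throws it back to about 0.197.
- buffer_seat (a point): Where the spring buffer (rubber head on a steel rod) sits on the blade frame's front upright, on the slicer. From a travel of about 0.197 on it pushes the guard back with 5 N, rising to 9 N.
- latch_seat (a point): Middle of the frame's top beam under the latch, 235 mm above the counter: a dark bracket with a red knob, up to 290 mm high. A wedge on the guard's tongue lifts its sprung roller: the push rises to 15 to 22 N over some 10 mm, then falls by 5 N or more: the click. Its bolts sit in slots, so the click comes anywhere from travel 0.210 to 0.237; 2 to 5 mm on is a hard stop (over 30 N is forcing).
- guard_handle (a point): Middle of the black bow handle on the guard's top: a bar 130 mm long across the travel, 14 mm wide along the travel and 14 mm high, its middle 263 mm above the counter and 37 mm above the guard's top panel, on a post at each end. Axes as the slicer's: y is the closing direction. It can be pushed from behind (its -y side) with shut fingers, or gripped from above across its 14 mm.
- brush_center (a point): Blue hand brush, 150 mm long (its x), 30 mm wide (its y), 52 mm high, 0.1 to 0.2 kg, standing on its stiff white bristles on the loaf bay's floor. This point is its middle, half-way up (26 mm above what it stands on); z up. The blue block, gripped across its 30 mm, takes up the top 22 mm; the bristle pack below is 26 mm wide, at x -25 to 70 mm.
- tray: Shallow open orange plastic tray on the counter, to the left or the right of the slicer, 250 mm long (its x), 160 mm wide (its y), rim 22 mm high, walls and floor 4 mm thick, fixed. Origin: centre of its underside; z up.
- loaf_tin: Dark steel loaf tin, 220 x 110 mm, 70 mm high, on the other side of the slicer from the tray; not to be disturbed. Origin: centre of its underside.
- crock: Steel utensil pot, 110 mm across at the foot, 145 mm high, with utensils rising to about 240 mm, behind the slicer; not to be disturbed. Origin: centre of its underside.
- coffee_pot: Small aluminium coffee pot, 92 mm across, 95 mm high, with a wooden handle, behind the slicer; not to be disturbed. Origin: centre of its underside.
Not all that is in view belongs to the job. Of the things that look like the part that bears brush_center, the smallest one is meant.

How it is judged (in metres and radians):
On the way, in this order (a step that is already met when the one before it is completed fails the run):
1. the brush lies flat in the tray, let go, while the guard is still open (x of brush_center in the frame of tray between -0.06 and 0.06 m and y of brush_center in the frame of tray between -0.06 and 0.06 m and z of brush_center in the frame of tray below 0.039 m and angle between brush_center's own z axis and vertical below 0.2 rad and contact force between the fingers and brush below 0.1 N and value of joint guard below 0.12 m), for 0.2 s.
2. the guard is pushed home against its buffer (value of joint guard above 0.207 m), for 0.2 s.
At the end, for the whole second after the job is handed in: The guard, let go, stays latched (its travel above 0.207 m, at rest; unlatched it springs back to about 0.197 m), and the brush lies flat on its bristles in the tray (its middle within 60 mm of the tray's centre each way and less than 39 mm above the tray's underside, tilted less than 0.2 rad) (value of joint guard above 0.207 m and velocity of joint guard between -0.01 and 0.01 m/s and x of brush_center in the frame of tray between -0.06 and 0.06 m and y of brush_center in the frame of tray between -0.06 and 0.06 m and z of brush_center in the frame of tray below 0.039 m and angle between brush_center's own z axis and vertical below 0.2 rad); the robot touches nothing.
It fails at once if the guard is forced: pushed or pulled with more than 30 N (contact force between any of the fingers, the arm and guard above 30 N).
It fails at once if the guard is slammed: faster than 0.25 m/s over the last 20 to 45 mm (value of joint guard above 0.19 m and velocity of joint guard above 0.25 m/s).
It fails at once if the brush is let go more than about 4 cm above the tray (horizontal distance between brush_center and tray below 0.16 m and z of brush_center in the frame of tray above 0.075 m and contact force between the fingers and brush below 0.05 N).
It fails at once if the loaf tin, the utensil pot or the coffee pot is moved more than 25 mm (distance of any of loaf_tin, crock, coffee_pot from where it was at the start of the episode above 0.025 m).
It also fails if it takes over 72 s, if anything falls off the work surface, if the arm or the gripper's body presses on something with over 40 N, if the wrist force passes 120 N, or if a joint passes its speed limit or range.

### The arm

A 6-joint arm with a two-finger parallel gripper is mounted at the origin on the work surface. World frame = base frame: x ahead of the robot, y to its left, z up, the work surface at z = 0. Lengths are in mm, angles in rad, forces in N, time in s.
With the tool pointing down it reaches from about 350 to 975 mm from the base axis. Payload 7.1 kg.
Tool frame: the origin (TCP) lies at the very end of the fingers, on their centre line; the grasp point (between the pads) lies 19 mm behind it; z points along the fingers, y is the direction in which the jaws open and shut (so a half turn about z gives the same grasp; the last joint's range is limited). The gripper opens to 88 mm and grips with 3 to 60 N. Pads are 20 mm wide; open, the fingers measure 115 mm over their backs; the gripper's body (75 mm by 178 mm) begins 61 mm behind the grasp point.
Start: joints at [-1.252, 0.423, 1.63, -0, 1.089, -0.019], TCP at [207.15, -589.656, 222.675] pointing down, gripper open.
Joint ranges: [-3, 3], [-0.9, 2.11], [0.09, 2.58], [-1.31, 4.45], [0.11, 2.69], [-2.54, 2.54]. Speed limits (rad/s): [2.39, 2.39, 3.01, 3.14, 3.14, 3.14].

### API

Orientations are given as a rotation vector (axis times angle).
In Python, from workcell import ctrl, imaging gives the robot as it stands. The module is installed in compiled form; this text tells all that it offers.
- The arm moves only by the shell command python3 -m pendant 'ROWS'. ROWS is JSON, a list of rows, each an object with "turn": the turn, a rotation vector about the world's x, y, z in rad, a list of three; "dp": the shift along the world's x, y, z in m, a list of three; "claw": the finger opening in m, from 0 to 0.0878. A call has 1 to 8 rows; each row is the pose to reach, as a shift and turn from the pose commanded when the call began; what a row does not reach only later rows make up. A row lasts 1/10 s, in which the tool goes at most 50 mm and 8.59 degrees, less where a joint would pass 70% of its speed; a pose out of reach is approached as far as the arm can. A call with a gripper value outside its range is refused whole. The fingers move at their own pace and stop on an object; the grip force is fixed at half the most. Time passes only in rows, so rows that repeat a pose let the fingers close. It gives the time, the measured TCP pose, the force and the opening at its end, in the units of the state.
- ctrl.get_obs(): the state, without advancing time (a new reading comes with each control period).
- imaging.get_image(name): name is "side" or "top"; returns a dict with "pixels" (384x512x3 uint8, blue, green, red), "fov_y" (degrees; the focal length in pixels is half the picture's height over the tangent of half this angle, whatever the lens; pixels are square), "cx", "cy" (the principal point, pixels), "xyz" and "rotation" of the camera in the world. Camera axes: x right, y up, looking along -z (the intrinsics and any distortion apply to the point x, -y, -z); pixel columns grow to the right and rows downward; lengths in mm; the calibration is good to about 2 mm. A picture is of the moment at which its call begins. There is no depth.
- ctrl.close_job(): hands the job in, once; it reports no verdict.
The state is a dict: "t": time; "qpos": joint angles; "qvel": joint speeds; "joint_torque": joint torques, N m; "ee_pos": TCP position; "orientation": TCP orientation; "ft_force": force on the tool from outside, world axes, zero at the start; "moment": the same for the moment, N m; "width": finger opening in mm.
Only numpy, scipy, OpenCV 4.12 (cv2) and the standard library are available. Lean on these libraries where they do the work, as an engineer would, in place of code of your own. Each camera call takes 0.05 s, during which the arm holds its last target.

## Working session

There is one attempt and no reset: what is moved stays moved. The work goes in short steps, Python scripts to look and compute and a shell command to move; the robot and the scene stay as the last step left them, time stands still between calls to the robot, and variables do not carry over. Pictures are saved under pics/ and viewed, and the job is handed in when it is done.

```bash
ls; mkdir -p pics
python3 - <<'E'
from workcell import ctrl, imaging
import cv2
o=ctrl.get_obs(); print({k:o[k] for k in o})
for n in ("side","top"):
    d=imaging.get_image(n); cv2.imwrite(f"pics/{n}0.png",d["pixels"])
    print(n,{k:v for k,v in d.items() if k!="pixels"})
E
```

```text
pics
{'t': 0.0, 'qpos': array([-1.25198525e+00,  4.23821716e-01,  1.63070077e+00,  5.50470680e-06,
        1.08859509e+00, -1.89647120e-02]), 'qvel': array([-0.00082258, -0.00085548, -0.00087999,  0.00044789, -0.00124298,
        0.00055143]), 'joint_torque': array([-1.01809292e-03, -5.44624364e+01, -2.73666698e+01,  6.42669504e-02,
        2.28322099e-02, -1.19371466e-04]), 'ee_pos': array([ 206.98841871, -589.13290499,  221.90940912]), 'orientation': array([-3.09540861e+00, -5.27800746e-01,  3.50033789e-04]), 'ft_force': array([ 0.20398483,  0.61779067, -0.01289206]), 'moment': array([-0.0341064 ,  0.01477999,  0.07064076]), 'width': 87.51810194133839}
side {'fov_y': 50.350216163529836, 'cx': 249.83298854850975, 'cy': 187.54494239869254, 'xyz': array([1049.6586078 ,  820.38407108, 1029.51906752]), 'rotation': array([0.3323893 , 1.04763335, 2.36427064])}
top {'fov_y': 46.689468958403125, 'cx': 251.92495179598532, 'cy': 188.32138365311462, 'xyz': array([ 305.42695833,   -2.25140577, 1585.27083672]), 'rotation': array([ 0.08481132, -0.09783176, -1.54593604])}
```

View pics/side0.png

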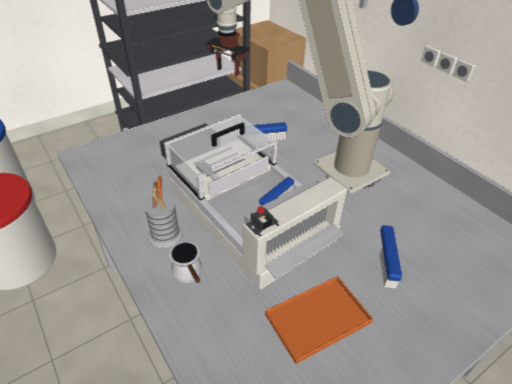

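View pics/top0.png

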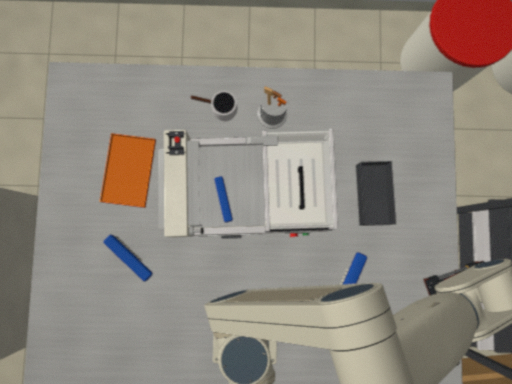

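The top view shows the tray at (128,170), the bay brush at (223,199), the guard handle at (301,187) and the latch at (175,143). Two larger decoy brushes lie on the counter. I'll measure next, on enlarged crops.

```bash
cat > h.py <<'E'
import numpy as np, cv2
from scipy.spatial.transform import Rotation as R
from workcell import ctrl, imaging
def cam(n):
    d=imaging.get_image(n); p=d["pixels"]; d["f"]=p.shape[0]/2/np.tan(np.radians(d["fov_y"])/2); d["R"]=R.from_rotvec(d["rotation"]).as_matrix(); return d
def ray(d,u,v):
    c=np.array([(u-d["cx"])/d["f"],-(v-d["cy"])/d["f"],-1]); return d["xyz"],d["R"]@c
def atz(d,u,v,z):
    o,r=ray(d,u,v); return o+r*(z-o[2])/r[2]
def proj(d,P):
    c=(np.atleast_2d(P)-d["xyz"])@d["R"]; return np.c_[d["cx"]-d["f"]*c[:,0]/c[:,2], d["cy"]+d["f"]*c[:,1]/c[:,2]]
def two(d1,p1,d2,p2):
    A=[];b=[]
    M=np.zeros((3,3));v=np.zeros(3)
    for d,p in((d1,p1),(d2,p2)):
        o,r=ray(d,*p); r=r/np.linalg.norm(r); Q=np.eye(3)-np.outer(r,r); M+=Q; v+=Q@o
    X=np.linalg.solve(M,v); return X,[np.linalg.norm((proj(d,X)[0]-p)) for d,p in((d1,p1),(d2,p2))]
def blob(img,lo,hi,minA=60):
    m=cv2.inRange(cv2.cvtColor(img,cv2.COLOR_BGR2HSV),lo,hi); n,l,s,c=cv2.connectedComponentsWithStats(m)
    out=[]
    for i in range(1,n):
        if s[i,4]>=minA:
            q=np.argwhere(l==i)[:,::-1].astype(np.float32); out.append((c[i],s[i],cv2.minAreaRect(q),q))
    return out
E
python3 - <<'E'
from h import *
t=cam("top"); s=cam("side")
for n,d in(("top",t),("side",s)):
    print(n,"f",d["f"])
    for c,st,r,q in blob(d["pixels"],(105,150,60),(130,255,255)): print(" blue",c.round(1),st,np.round(cv2.boxPoints(r),1).tolist())
    for c,st,r,q in blob(d["pixels"],(5,150,80),(15,255,255),400): print(" or",c.round(1),st,np.round(cv2.boxPoints(r),1).tolist())
cv2.imwrite("pics/top1.png",cv2.resize(t["pixels"][120:250,90:350],None,fx=3,fy=3,interpolation=cv2.INTER_CUBIC))
cv2.imwrite("pics/side1.png",cv2.resize(s["pixels"][110:290,150:350],None,fx=3.3,fy=3.3,interpolation=cv2.INTER_CUBIC))
E
```

```text
top f 444.8626078122583
 blue [223.  198.8] [215 177  17  44 319] [[214.39999389648438, 178.10000610351562], [221.5, 176.39999389648438], [231.5, 219.60000610351562], [224.5, 221.3000030517578]]
 blue [127.4 257.3] [104 236  47  44 626] [[103.19999694824219, 241.89999389648438], [110.9000015258789, 233.6999969482422], [152.0, 272.79998779296875], [144.1999969482422, 281.0]]
 blue [355.3 268.3] [344 253  22  30 328] [[343.8999938964844, 281.8999938964844], [356.70001220703125, 252.10000610351562], [366.3999938964844, 256.29998779296875], [353.70001220703125, 286.1000061035156]]
 or [127.6 170.2] [ 100  134   55   73 3064] [[99.80000305175781, 201.0], [110.5999984741211, 132.1999969482422], [155.0, 139.10000610351562], [144.1999969482422, 208.0]]
side f 408.4813110573387
 blue [  1.4 130.6] [  0 121   5  20  67] [[-0.0, 121.0], [4.0, 121.0], [4.0, 140.0], [0.0, 140.0]]
 blue [272.3 127.3] [256 123  31  10 214] [[255.89999389648438, 125.0], [285.70001220703125, 122.30000305175781], [286.3999938964844, 130.1999969482422], [256.6000061035156, 132.89999389648438]]
 blue [276.4 190.9] [260 178  34  27 303] [[258.0, 200.60000610351562], [288.6000061035156, 175.60000610351562], [294.0, 182.3000030517578], [263.5, 207.1999969482422]]
 blue [390.6 253.4] [381 226  21  54 682] [[378.70001220703125, 226.8000030517578], [391.8999938964844, 224.39999389648438], [401.6000061035156, 278.5], [388.3999938964844, 280.8999938964844]]
 or [317.3 318.4] [ 266  277  106   86 4995] [[263.8999938964844, 311.1000061035156], [343.79998779296875, 267.70001220703125], [372.79998779296875, 321.20001220703125], [292.8999938964844, 364.6000061035156]]
```

View pics/top1.png

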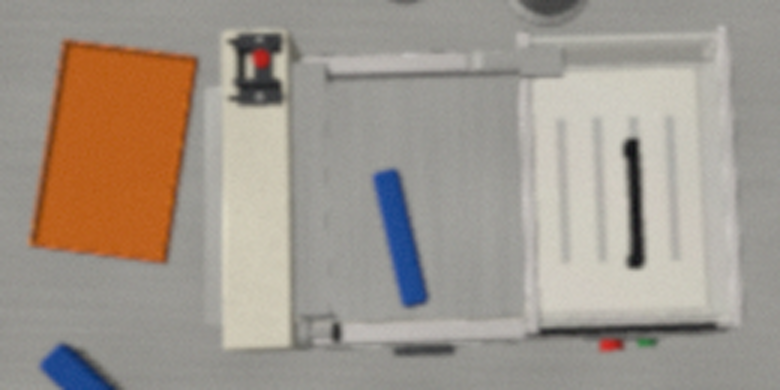

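View pics/side1.png

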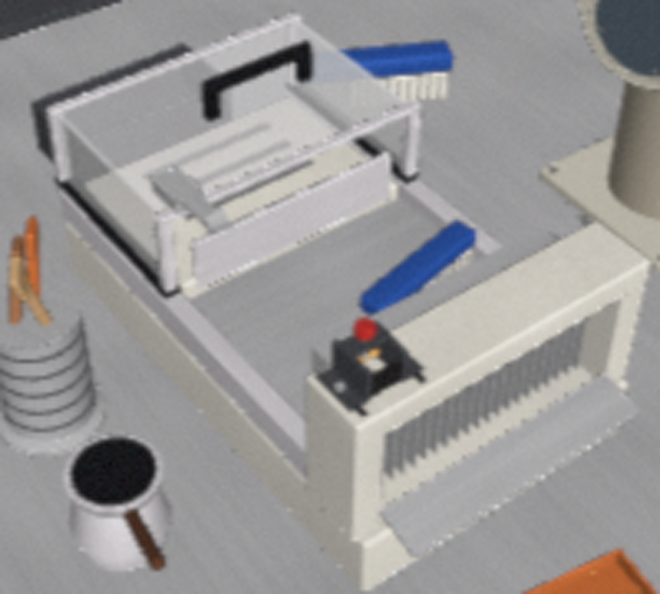

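Run:
```python
from h import *
np.set_printoptions(suppress=True,precision=1)
t=cam("top"); s=cam("side")
# brush
for n,d in(("top",t),("side",s)):
    b=[x for x in blob(d["pixels"],(105,150,60),(130,255,255)) if abs(x[0]-((223,199) if n=="top" else (276,191))).max()<6][0]
    P=cv2.boxPoints(b[2]); W=np.array([atz(d,*p,167 if n=="top" else 160) for p in P]); print(n,"brush",W[:,:2],"c",atz(d,*b[0],163))
    o=[x for x in blob(d["pixels"],(5,150,80),(15,255,255),400)][0]
    W=np.array([atz(d,*p,22) for p in cv2.boxPoints(o[2])]); print("tray",W[:,:2],"c",W.mean(0),[np.linalg.norm(W[i]-W[i-1]) for i in range(4)])
def tc(x,y): return (90+(x+.5)/3-.5,120+(y+.5)/3-.5)
def sc(x,y): return (150+(x+.5)/3.3-.5,110+(y+.5)/3.3-.5)
for nm,a,z in [("handle+x",(631,140),270),("handle-x",(636,266),270),("fr top beam TL",(222,30),235),("TR",(289,30),235),("BR",(291,348),235),("BL",(222,348),235),("guard front +x",(521,35),226),("guard front -x",(531,332),226),("guard rear +x",(723,28),226),("guard rear -x",(738,326),226),("knob",(262,58),285)]:
    print(nm,atz(t,*tc(*a),z))
print(two(t,tc(631,145),s,sc(212,87)),two(t,tc(636,262),s,sc(305,48)))
print("knob",two(t,tc(262,58),s,sc(366,328)))
```

```text
top brush [[502.  109.3]
 [507.9  86.9]
 [370.6  50.5]
 [364.9  72.7]] c [436.7  80.  163. ]
tray [[431.2 520.2]
 [679.4 496.7]
 [657.8 337.3]
 [410.2 363.6]] c [544.7 429.5  22. ] [np.float64(158.01458801408276), np.float64(249.29811582757912), np.float64(160.95853487975518), np.float64(248.9797862738738)]
side brush [[516.6  87.5]
 [364.9  46.8]
 [370.9  82.1]
 [519.6 119.8]] c [444.9  85.6 163. ]
tray [[669.3 342.1]
 [381.8 355.6]
 [440.4 530. ]
 [695.  503.5]] c [546.6 432.8  22. ] [np.float64(163.4428490820507), np.float64(287.748242122041), np.float64(183.8985480285349), np.float64(256.03411238566684)]
handle+x [ 529.4 -154.1  270. ]
handle-x [ 403.4 -160.2  270. ]
fr top beam TL [640.3 265.7 235. ]
TR [642.  196.7 235. ]
BR [315.5 181.7 235. ]
BL [313.9 250.9 235. ]
guard front +x [644.9 -43.4 226. ]
guard front -x [337.2 -59.5 226. ]
guard rear +x [ 657.6 -254.1  226. ]
guard rear -x [ 348.  -269.9  226. ]
knob [600.5 214.9 285. ]
(array([ 526.1, -155.3,  261.5]), [np.float64(0.1224050163610329), np.float64(0.11330000065521932)]) (array([ 409.7, -162.5,  261.3]), [np.float64(0.6991625526218797), np.float64(0.6156165447801281)])
knob (array([601.8, 216.3, 277.9]), [np.float64(0.12107002753492717), np.float64(0.13947048151066738)])
```

The measurements agree with the given sizes (tray 160x249 mm, handle height 261 mm):

| Item | Position (mm) | Yaw (rad) |
|---|---|---|
| Brush | (437, 80) | 0.26 |
| Tray | (545, 430) | -0.095 |
| Handle | (468, -158) | – |
| Slicer | – | +0.052 |

I'll move the tool above the brush.

```bash
python3 -m pendant '[{"dp":[0,0,0.04],"turn":[0,0,0],"claw":0.0878},{"dp":[0.01,0.03,0.08],"turn":[0,0,-0.02],"claw":0.0878},{"dp":[0.03,0.07,0.1],"turn":[0,0,-0.04],"claw":0.0878},{"dp":[0.045,0.115,0.11],"turn":[0,0,-0.06],"claw":0.0878},{"dp":[0.06,0.16,0.11],"turn":[0,0,-0.079],"claw":0.0878},{"dp":[0.075,0.205,0.11],"turn":[0,0,-0.079],"claw":0.0878},{"dp":[0.09,0.25,0.11],"turn":[0,0,-0.079],"claw":0.0878},{"dp":[0.105,0.295,0.11],"turn":[0,0,-0.079],"claw":0.0878}]'
python3 -m pendant '[{"dp":[0.015,0.045,0],"turn":[0,0,0],"claw":0.0878},{"dp":[0.03,0.09,0],"turn":[0,0,0],"claw":0.0878},{"dp":[0.045,0.135,0],"turn":[0,0,0],"claw":0.0878},{"dp":[0.06,0.18,0],"turn":[0,0,0],"claw":0.0878},{"dp":[0.075,0.225,0],"turn":[0,0,0],"claw":0.0878},{"dp":[0.09,0.27,0],"turn":[0,0,0],"claw":0.0878},{"dp":[0.105,0.315,0],"turn":[0,0,0],"claw":0.0878},{"dp":[0.12,0.355,0],"turn":[0,0,0],"claw":0.0878}]'
```

```text
t: 1.1
ee_pos: [312.3, -292.9, 332.8]
orientation: [3.115, 0.404, 0.001]
ft_force: [0.8, 0.2, 0.8]
width: 88.0
t: 1.9
ee_pos: [432.3, 62.6, 333.0]
orientation: [-3.115, -0.407, -0.001]
ft_force: [0.3, -0.8, 0.0]
width: 87.6
```

```bash
python3 -m pendant '[{"dp":[0.003,0.01,-0.02],"turn":[0,0,0],"claw":0.0878},{"dp":[0.005,0.018,-0.05],"turn":[0,0,0],"claw":0.0878},{"dp":[0.005,0.018,-0.08],"turn":[0,0,0],"claw":0.0878},{"dp":[0.005,0.018,-0.11],"turn":[0,0,0],"claw":0.0878},{"dp":[0.005,0.018,-0.13],"turn":[0,0,0],"claw":0.0878},{"dp":[0.005,0.018,-0.13],"turn":[0,0,0],"claw":0.0878}]'
python3 - <<'E'
from h import *
s=cam("side");t=cam("top")
a=cv2.resize(s["pixels"][100:280,180:380],None,fx=2,fy=2); b=cv2.resize(t["pixels"][110:290,130:330],None,fx=2,fy=2)
cv2.imwrite("pics/a2.png",np.hstack([a,b]))
E
```

```text
t: 2.5
ee_pos: [435.2, 78.1, 200.4]
orientation: [3.115, 0.406, -0.008]
ft_force: [0.4, 0.5, -0.4]
width: 87.8
```

View pics/a2.png

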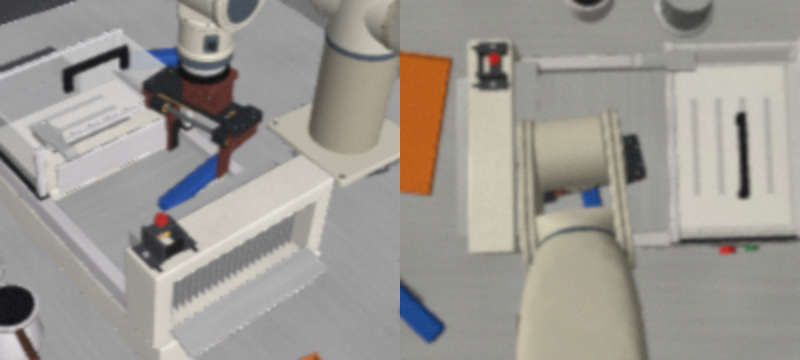

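The fingers straddle the brush, the left one at about (172,140) and the right at about (225,160) in the side half. I'll go down and close.

```bash
python3 -m pendant '[{"dp":[0.001,0.001,-0.025],"turn":[0,0,0],"claw":0.0878},{"dp":[0.001,0.001,-0.045],"turn":[0,0,0],"claw":0.0878},{"dp":[0.001,0.001,-0.063],"turn":[0,0,0],"claw":0.0878},{"dp":[0.001,0.001,-0.063],"turn":[0,0,0],"claw":0.0878}]'
python3 -m pendant '[{"dp":[0,0,0],"turn":[0,0,0],"claw":0.0},{"dp":[0,0,0],"turn":[0,0,0],"claw":0.0},{"dp":[0,0,0],"turn":[0,0,0],"claw":0.0},{"dp":[0,0,0],"turn":[0,0,0],"claw":0.0},{"dp":[0,0,0],"turn":[0,0,0],"claw":0.0},{"dp":[0,0,0],"turn":[0,0,0],"claw":0.0},{"dp":[0,0,0],"turn":[0,0,0],"claw":0.0},{"dp":[0,0,0],"turn":[0,0,0],"claw":0.0}]'
```

```text
t: 3.0
ee_pos: [437.9, 79.3, 139.4]
orientation: [3.115, 0.405, -0.002]
ft_force: [0.2, -0.1, -0.0]
width: 87.9
t: 3.8
ee_pos: [438.1, 79.4, 139.7]
orientation: [-3.115, -0.405, 0.0]
ft_force: [-0.8, -0.8, 0.9]
width: 30.0
```

The gripper closed to 30.0 mm, which matches the block. I'll lift.

```bash
python3 -m pendant '[{"dp":[0,0,0.015],"turn":[0,0,0],"claw":0.0},{"dp":[0,0,0.04],"turn":[0,0,0],"claw":0.0},{"dp":[0,0,0.065],"turn":[0,0,0],"claw":0.0},{"dp":[0,0,0.09],"turn":[0,0,0],"claw":0.0},{"dp":[0,0,0.115],"turn":[0,0,0],"claw":0.0},{"dp":[0,0,0.14],"turn":[0,0,0],"claw":0.0},{"dp":[0,0,0.16],"turn":[0,0,0],"claw":0.0},{"dp":[0,0,0.16],"turn":[0,0,0],"claw":0.0}]'
python3 - <<'E'
from h import *
s=cam("side");t=cam("top")
a=cv2.resize(s["pixels"][60:240,180:380],None,fx=2,fy=2); b=cv2.resize(t["pixels"][110:290,130:330],None,fx=2,fy=2)
cv2.imwrite("pics/a3.png",np.hstack([a,b]))
E
```

```text
t: 4.6
ee_pos: [439.5, 79.6, 301.9]
orientation: [-3.115, -0.405, -0.008]
ft_force: [-0.1, 0.1, -1.5]
width: 29.9
```

View pics/a3.png

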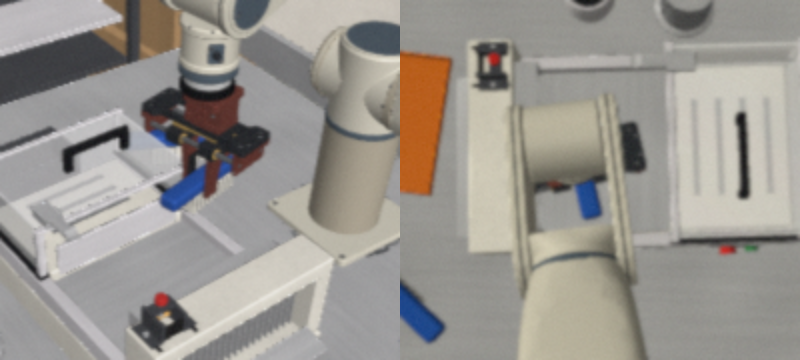

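The brush is held level at about (200,185) in the side half. I'll carry it over the frame to the tray.

```bash
python3 -m pendant '[{"dp":[0.005,0.02,0],"turn":[0,0,-0.02],"claw":0.0},{"dp":[0.015,0.05,0],"turn":[0,0,-0.05],"claw":0.0},{"dp":[0.027,0.09,0],"turn":[0,0,-0.09],"claw":0.0},{"dp":[0.04,0.13,0],"turn":[0,0,-0.13],"claw":0.0},{"dp":[0.053,0.17,0],"turn":[0,0,-0.17],"claw":0.0},{"dp":[0.065,0.21,0],"turn":[0,0,-0.21],"claw":0.0},{"dp":[0.078,0.25,0],"turn":[0,0,-0.25],"claw":0.0},{"dp":[0.09,0.29,0],"turn":[0,0,-0.26],"claw":0.0}]'
python3 -m pendant '[{"dp":[0.008,0.03,0],"turn":[0,0,0],"claw":0.0},{"dp":[0.015,0.05,-0.01],"turn":[0,0,0],"claw":0.0},{"dp":[0.015,0.06,-0.04],"turn":[0,0,0],"claw":0.0},{"dp":[0.015,0.06,-0.08],"turn":[0,0,0],"claw":0.0},{"dp":[0.015,0.06,-0.12],"turn":[0,0,0],"claw":0.0},{"dp":[0.015,0.06,-0.16],"turn":[0,0,0],"claw":0.0},{"dp":[0.015,0.06,-0.19],"turn":[0,0,0],"claw":0.0},{"dp":[0.015,0.06,-0.2],"turn":[0,0,0],"claw":0.0}]'
python3 - <<'E'
from h import *
s=cam("side");t=cam("top")
o=ctrl.get_obs();print(o["ee_pos"],o["qpos"])
a=cv2.resize(s["pixels"][180:384,200:420],None,fx=1.8,fy=1.8); b=cv2.resize(t["pixels"][90:294,60:280],None,fx=1.8,fy=1.8)
cv2.imwrite("pics/a4.png",np.hstack([a,b]))
E
```

```text
t: 5.5
ee_pos: [527.7, 370.6, 296.9]
orientation: [3.139, -0.004, -0.005]
ft_force: [0.4, -0.4, -1.2]
width: 29.7
t: 6.3
ee_pos: [539.9, 426.9, 93.4]
orientation: [3.136, -0.002, -0.012]
ft_force: [-1.1, 0.2, -2.7]
width: 29.9
[541.56628212 428.10532288  96.56933169] [6.51677505e-01 6.64147609e-01 1.54041638e+00 5.19727935e-06
 9.42488703e-01 2.22369041e+00]
```

View pics/a4.png

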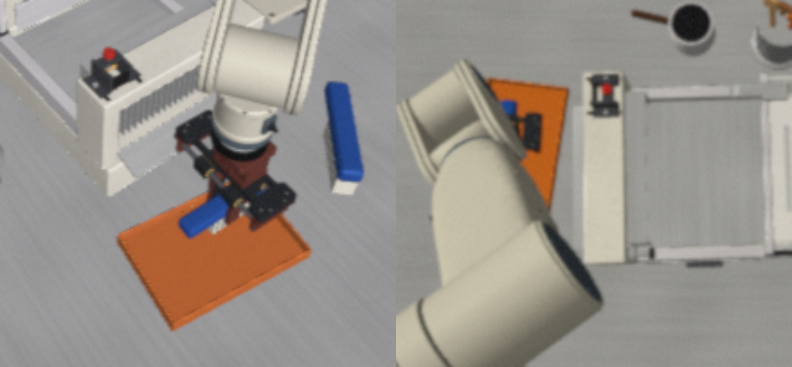

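The brush is level over the tray centre. The final TCP height should be about 28.7 mm, so I'll lower slowly near the floor.

```bash
python3 -m pendant '[{"dp":[0.002,0.002,-0.02],"turn":[0,0,0],"claw":0.0},{"dp":[0.002,0.002,-0.04],"turn":[0,0,0],"claw":0.0},{"dp":[0.002,0.002,-0.055],"turn":[0,0,0],"claw":0.0},{"dp":[0.002,0.002,-0.06],"turn":[0,0,0],"claw":0.0},{"dp":[0.002,0.002,-0.062],"turn":[0,0,0],"claw":0.0},{"dp":[0.002,0.002,-0.062],"turn":[0,0,0],"claw":0.0}]'
python3 -m pendant '[{"dp":[0,0,-0.001],"turn":[0,0,0],"claw":0.0},{"dp":[0,0,-0.002],"turn":[0,0,0],"claw":0.0},{"dp":[0,0,-0.003],"turn":[0,0,0],"claw":0.0},{"dp":[0,0,-0.003],"turn":[0,0,0],"claw":0.0}]'
```

```text
t: 7.0
ee_pos: [545.5, 431.6, 38.1]
orientation: [-3.141, 0.002, -0.001]
ft_force: [-0.2, 0.0, -2.0]
width: 30.2
t: 7.4
ee_pos: [545.2, 431.4, 34.8]
orientation: [-3.141, 0.002, -0.0]
ft_force: [-0.3, 0.2, -1.4]
width: 29.7
```

```bash
python3 -m pendant '[{"dp":[0,0,-0.001],"turn":[0,0,0],"claw":0.0},{"dp":[0,0,-0.003],"turn":[0,0,0],"claw":0.0},{"dp":[0,0,-0.005],"turn":[0,0,0],"claw":0.0},{"dp":[0,0,-0.005],"turn":[0,0,0],"claw":0.0}]'
python3 -m pendant '[{"dp":[0,0,-0.001],"turn":[0,0,0],"claw":0.0},{"dp":[0,0,-0.001],"turn":[0,0,0],"claw":0.0}]'
```

```text
t: 7.8
ee_pos: [544.9, 431.1, 29.2]
orientation: [3.141, -0.002, -0.001]
ft_force: [-0.5, 0.2, -1.1]
width: 29.8
t: 8.0
ee_pos: [545.2, 431.4, 28.7]
orientation: [-3.142, 0.002, -0.0]
ft_force: [-0.3, -0.3, 0.6]
width: 29.9
```

The bristles are touching down: the vertical force went from -1.5 to +0.6 N at the expected height. I'll open.

```bash
python3 -m pendant '[{"dp":[0,0,0],"turn":[0,0,0],"claw":0.02},{"dp":[0,0,0],"turn":[0,0,0],"claw":0.05},{"dp":[0,0,0],"turn":[0,0,0],"claw":0.07},{"dp":[0,0,0],"turn":[0,0,0],"claw":0.07},{"dp":[0,0,0],"turn":[0,0,0],"claw":0.07},{"dp":[0,0,0],"turn":[0,0,0],"claw":0.07},{"dp":[0,0,0],"turn":[0,0,0],"claw":0.07},{"dp":[0,0,0],"turn":[0,0,0],"claw":0.07}]'
python3 -m pendant '[{"dp":[0,0,0.02],"turn":[0,0,0],"claw":0.07},{"dp":[0,0,0.05],"turn":[0,0,0],"claw":0.07},{"dp":[0,0,0.09],"turn":[0,0,0],"claw":0.07},{"dp":[0,0,0.13],"turn":[0,0,0],"claw":0.07},{"dp":[0,0,0.17],"turn":[0,0,0],"claw":0.07},{"dp":[0,0,0.21],"turn":[0,0,0],"claw":0.07},{"dp":[0,0,0.25],"turn":[0,0,0],"claw":0.07},{"dp":[0,0,0.29],"turn":[0,0,0],"claw":0.07}]'
python3 - <<'E'
from h import *
s=cam("side");t=cam("top")
a=cv2.resize(s["pixels"][180:384,200:420],None,fx=1.8,fy=1.8); b=cv2.resize(t["pixels"][90:294,60:280],None,fx=1.8,fy=1.8)
cv2.imwrite("pics/a5.png",np.hstack([a,b]))
E
```

```text
t: 8.8
ee_pos: [545.2, 431.4, 28.7]
orientation: [-3.142, 0.002, -0.0]
ft_force: [-0.6, -0.1, 1.3]
width: 70.0
t: 9.6
ee_pos: [544.9, 431.1, 320.4]
orientation: [-3.142, 0.002, -0.0]
ft_force: [-0.0, -0.3, 0.2]
width: 69.8
```

View pics/a5.png

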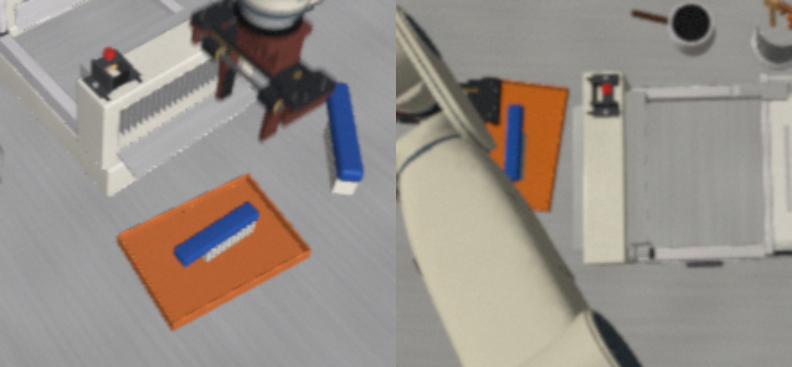

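The brush stands on its bristles near the tray centre, at about (216,233) in the side half, and it is released. Next I'll go behind the handle with the fingers shut.

```bash
python3 -m pendant '[{"dp":[-0.005,-0.03,0.01],"turn":[0,0,0.01],"claw":0},{"dp":[-0.01,-0.075,0.01],"turn":[0,0,0.02],"claw":0},{"dp":[-0.015,-0.12,0.01],"turn":[0,0,0.03],"claw":0},{"dp":[-0.02,-0.165,0.01],"turn":[0,0,0.04],"claw":0},{"dp":[-0.025,-0.21,0.01],"turn":[0,0,0.052],"claw":0},{"dp":[-0.03,-0.255,0.01],"turn":[0,0,0.052],"claw":0},{"dp":[-0.035,-0.3,0.01],"turn":[0,0,0.052],"claw":0},{"dp":[-0.04,-0.345,0.01],"turn":[0,0,0.052],"claw":0}]'
python3 -m pendant '[{"dp":[-0.005,-0.045,0],"turn":[0,0,0],"claw":0},{"dp":[-0.01,-0.09,0],"turn":[0,0,0],"claw":0},{"dp":[-0.015,-0.135,0],"turn":[0,0,0],"claw":0},{"dp":[-0.02,-0.18,0],"turn":[0,0,0],"claw":0},{"dp":[-0.025,-0.225,0],"turn":[0,0,0],"claw":0},{"dp":[-0.03,-0.265,0],"turn":[0,0,0],"claw":0},{"dp":[-0.035,-0.277,0],"turn":[0,0,0],"claw":0},{"dp":[-0.035,-0.277,0],"turn":[0,0,0],"claw":0}]'
python3 - <<'E'
from h import *
s=cam("side");t=cam("top"); print(ctrl.get_obs()["ee_pos"])
a=cv2.resize(s["pixels"][60:240,150:350],None,fx=2,fy=2); b=cv2.resize(t["pixels"][110:290,160:360],None,fx=2,fy=2)
cv2.imwrite("pics/a6.png",np.hstack([a,b]))
E
```

```text
t: 10.5
ee_pos: [504.2, 84.6, 328.0]
orientation: [3.14, 0.08, -0.001]
ft_force: [0.3, 0.2, -0.2]
width: 9.5
t: 11.3
ee_pos: [469.2, -191.7, 327.9]
orientation: [-3.14, -0.075, 0.002]
ft_force: [0.0, -0.3, 0.0]
width: 0.2
[ 469.94058605 -189.82075935  328.24522345]
```

View pics/a6.png

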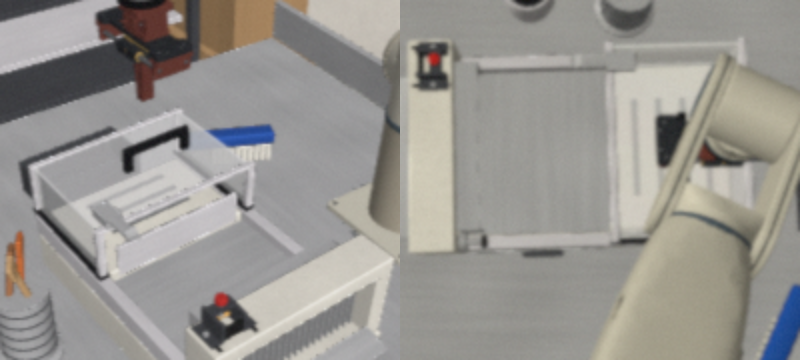

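```bash
python3 -m pendant '[{"dp":[0,0,-0.02],"turn":[0,0,0],"claw":0},{"dp":[0,0,-0.04],"turn":[0,0,0],"claw":0},{"dp":[0,0,-0.055],"turn":[0,0,0],"claw":0},{"dp":[0,0,-0.07],"turn":[0,0,0],"claw":0},{"dp":[0,0,-0.082],"turn":[0,0,0],"claw":0},{"dp":[0,0,-0.082],"turn":[0,0,0],"claw":0}]'
python3 - <<'E'
from h import *
s=cam("side"); print(ctrl.get_obs()["ee_pos"])
cv2.imwrite("pics/a7.png",cv2.resize(s["pixels"][80:200,150:300],None,fx=4,fy=4))
E
```

```text
t: 12.0
ee_pos: [469.5, -189.0, 245.1]
orientation: [-3.139, -0.083, 0.004]
ft_force: [0.1, -0.3, -0.0]
width: 0.8
[ 470.07435396 -189.53909247  246.191732  ]
```

View pics/a7.png

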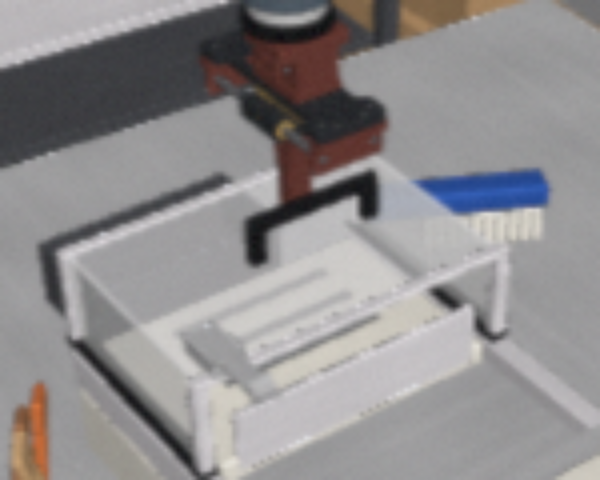

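The finger is behind the bar, clear of it and of the panel. I'll approach slowly to contact.

```bash
python3 -m pendant '[{"dp":[0,0.003,0],"turn":[0,0,0],"claw":0},{"dp":[0,0.005,0],"turn":[0,0,0],"claw":0},{"dp":[0,0.007,0],"turn":[0,0,0],"claw":0},{"dp":[0,0.009,0],"turn":[0,0,0],"claw":0},{"dp":[0,0.011,0],"turn":[0,0,0],"claw":0},{"dp":[-0.001,0.013,0],"turn":[0,0,0],"claw":0},{"dp":[-0.001,0.015,0],"turn":[0,0,0],"claw":0},{"dp":[-0.001,0.017,0],"turn":[0,0,0],"claw":0}]'
python3 -m pendant '[{"dp":[0,0.002,0],"turn":[0,0,0],"claw":0},{"dp":[0,0.004,0],"turn":[0,0,0],"claw":0},{"dp":[0,0.007,0],"turn":[0,0,0],"claw":0},{"dp":[0,0.01,0],"turn":[0,0,0],"claw":0},{"dp":[0,0.014,0],"turn":[0,0,0],"claw":0},{"dp":[-0.001,0.018,0],"turn":[0,0,0],"claw":0},{"dp":[-0.001,0.022,0],"turn":[0,0,0],"claw":0},{"dp":[-0.001,0.026,0],"turn":[0,0,0],"claw":0}]'
```

```text
t: 12.85
ee_pos: [468.9, -173.9, 246.7]
orientation: [3.14, 0.08, -0.001]
ft_force: [-2.5, -3.7, 1.2]
width: 0.5
t: 13.65
ee_pos: [468.2, -147.3, 246.7]
orientation: [3.141, 0.08, 0.0]
ft_force: [0.4, -2.8, -0.0]
width: 0.5
```

The handle is in contact with 3 N of friction, as expected. Zero travel corresponds to a TCP y of about -178 mm, so 0.197 is at about y +18 mm. I'll push at about 0.14 m/s to y = -10, slowing at the end.

```bash
python3 -m pendant '[{"dp":[0,0.006,0],"turn":[0,0,0],"claw":0},{"dp":[-0.001,0.014,0],"turn":[0,0,0],"claw":0},{"dp":[-0.001,0.024,0],"turn":[0,0,0],"claw":0},{"dp":[-0.002,0.034,0],"turn":[0,0,0],"claw":0},{"dp":[-0.002,0.044,0],"turn":[0,0,0],"claw":0},{"dp":[-0.003,0.054,0],"turn":[0,0,0],"claw":0},{"dp":[-0.003,0.064,0],"turn":[0,0,0],"claw":0},{"dp":[-0.004,0.074,0],"turn":[0,0,0],"claw":0}]'
python3 -m pendant '[{"dp":[0,0.01,0],"turn":[0,0,0],"claw":0},{"dp":[-0.001,0.02,0],"turn":[0,0,0],"claw":0},{"dp":[-0.001,0.03,0],"turn":[0,0,0],"claw":0},{"dp":[-0.002,0.04,0],"turn":[0,0,0],"claw":0},{"dp":[-0.002,0.048,0],"turn":[0,0,0],"claw":0},{"dp":[-0.003,0.054,0],"turn":[0,0,0],"claw":0},{"dp":[-0.003,0.059,0],"turn":[0,0,0],"claw":0},{"dp":[-0.003,0.062,0],"turn":[0,0,0],"claw":0}]'
python3 - <<'E'
from h import *
s=cam("side");t=cam("top"); print(ctrl.get_obs()["ee_pos"],ctrl.get_obs()["ft_force"])
a=cv2.resize(s["pixels"][80:260,150:350],None,fx=2,fy=2); b=cv2.resize(t["pixels"][110:290,140:340],None,fx=2,fy=2)
cv2.imwrite("pics/a8.png",np.hstack([a,b]))
E
```

```text
t: 14.45
ee_pos: [464.3, -72.8, 246.7]
orientation: [3.141, 0.08, 0.001]
ft_force: [1.9, -3.7, -1.4]
width: 0.2
t: 15.25
ee_pos: [461.0, -11.2, 246.7]
orientation: [-3.14, -0.08, 0.001]
ft_force: [-0.5, -3.4, 1.8]
width: 0.6
[460.91917947 -11.02165599 246.55701016] [0.0296394  0.14002505 0.65693526]
```

View pics/a8.png

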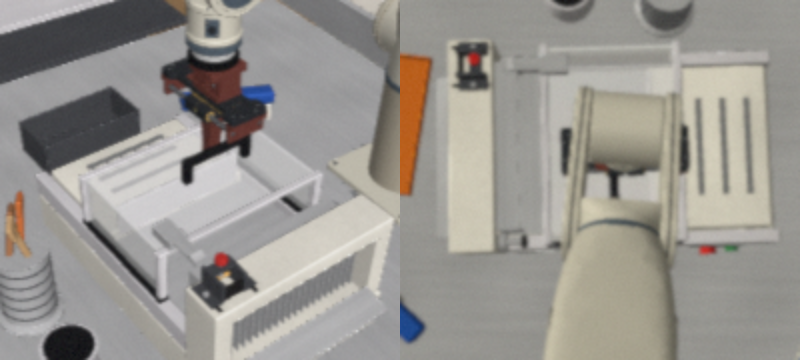

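The guard is sliding along with the tongue heading for the latch bracket. I'll go on slowly.

```bash
python3 -m pendant '[{"dp":[0,0.003,0],"turn":[0,0,0],"claw":0},{"dp":[0,0.006,0],"turn":[0,0,0],"claw":0},{"dp":[0,0.009,0],"turn":[0,0,0],"claw":0},{"dp":[-0.001,0.012,0],"turn":[0,0,0],"claw":0},{"dp":[-0.001,0.015,0],"turn":[0,0,0],"claw":0},{"dp":[-0.001,0.018,0],"turn":[0,0,0],"claw":0},{"dp":[-0.001,0.021,0],"turn":[0,0,0],"claw":0},{"dp":[-0.001,0.023,0],"turn":[0,0,0],"claw":0}]'
python3 -m pendant '[{"dp":[0,0.001,0],"turn":[0,0,0],"claw":0},{"dp":[0,0.002,0],"turn":[0,0,0],"claw":0},{"dp":[0,0.003,0],"turn":[0,0,0],"claw":0},{"dp":[0,0.004,0],"turn":[0,0,0],"claw":0}]'
python3 -m pendant '[{"dp":[0,0.001,0],"turn":[0,0,0],"claw":0},{"dp":[0,0.002,0],"turn":[0,0,0],"claw":0},{"dp":[0,0.003,0],"turn":[0,0,0],"claw":0},{"dp":[0,0.004,0],"turn":[0,0,0],"claw":0}]'
```

```text
t: 16.15
ee_pos: [459.8, 11.6, 246.6]
orientation: [-3.141, -0.08, 0.001]
ft_force: [-2.7, -3.4, 0.6]
width: 0.3
t: 16.55
ee_pos: [460.0, 15.4, 246.6]
orientation: [-3.141, -0.08, 0.0]
ft_force: [-1.3, -3.5, 0.1]
width: 0.5
t: 16.95
ee_pos: [460.1, 18.7, 246.6]
orientation: [3.139, 0.081, -0.0]
ft_force: [-2.6, -8.2, 0.1]
width: 0.4
```

The buffer is met at about y = 18 mm, as predicted. From here I'll use 1 mm rows.

```bash
python3 -m pendant '[{"dp":[0,0.001,0],"turn":[0,0,0],"claw":0},{"dp":[0,0.002,0],"turn":[0,0,0],"claw":0},{"dp":[0,0.003,0],"turn":[0,0,0],"claw":0},{"dp":[0,0.004,0],"turn":[0,0,0],"claw":0}]'
python3 -m pendant '[{"dp":[0,0.001,0],"turn":[0,0,0],"claw":0},{"dp":[0,0.002,0],"turn":[0,0,0],"claw":0},{"dp":[0,0.003,0],"turn":[0,0,0],"claw":0}]'
python3 -m pendant '[{"dp":[0,0.001,0],"turn":[0,0,0],"claw":0},{"dp":[0,0.002,0],"turn":[0,0,0],"claw":0}]'
```

```text
t: 17.35
ee_pos: [459.9, 22.5, 246.6]
orientation: [3.139, 0.08, -0.001]
ft_force: [-1.6, -7.8, 1.5]
width: 0.1
t: 17.65
ee_pos: [459.7, 25.4, 246.7]
orientation: [3.139, 0.08, -0.002]
ft_force: [-4.2, -8.7, 1.5]
width: 0.7
t: 17.85
ee_pos: [459.6, 27.4, 246.6]
orientation: [3.138, 0.08, -0.002]
ft_force: [-3.9, -9.5, 1.5]
width: 0.6
```

```bash
python3 -m pendant '[{"dp":[-0.001,0.001,0],"turn":[0,0,0],"claw":0},{"dp":[-0.001,0.002,0],"turn":[0,0,0],"claw":0}]'
python3 -m pendant '[{"dp":[0,0.001,0],"turn":[0,0,0],"claw":0},{"dp":[0,0.002,0],"turn":[0,0,0],"claw":0}]'
python3 -m pendant '[{"dp":[0,0.001,0],"turn":[0,0,0],"claw":0}]'
python3 -m pendant '[{"dp":[0,0.001,0],"turn":[0,0,0],"claw":0}]'
```

```text
t: 18.05
ee_pos: [459.5, 29.3, 246.7]
orientation: [3.138, 0.08, 0.001]
ft_force: [-1.1, -9.2, -2.4]
width: 0.7
t: 18.25
ee_pos: [459.4, 31.3, 246.7]
orientation: [3.138, 0.08, 0.001]
ft_force: [-1.2, -8.9, -0.3]
width: 0.2
t: 18.35
ee_pos: [459.4, 32.3, 246.7]
orientation: [3.138, 0.08, 0.0]
ft_force: [-1.5, -9.9, -0.6]
width: 0.5
t: 18.45
ee_pos: [459.3, 33.3, 246.7]
orientation: [3.138, 0.08, 0.0]
ft_force: [-0.6, -8.8, -0.8]
width: 0.6
```

```bash
python3 -m pendant '[{"dp":[0,0.001,0],"turn":[0,0,0],"claw":0},{"dp":[0,0.002,0],"turn":[0,0,0],"claw":0}]'
python3 -m pendant '[{"dp":[0,0.001,0],"turn":[0,0,0],"claw":0}]'
python3 -m pendant '[{"dp":[0,0.001,0],"turn":[0,0,0],"claw":0}]'
python3 -m pendant '[{"dp":[0,0.001,0],"turn":[0,0,0],"claw":0}]'
```

```text
t: 18.65
ee_pos: [459.3, 34.4, 246.7]
orientation: [3.136, 0.081, 0.0]
ft_force: [-0.8, -17.0, -0.2]
width: 0.4
t: 18.75
ee_pos: [459.2, 35.1, 246.7]
orientation: [3.136, 0.081, -0.0]
ft_force: [-1.6, -17.1, 0.4]
width: 0.4
t: 18.85
ee_pos: [459.2, 35.9, 246.7]
orientation: [3.136, 0.081, -0.0]
ft_force: [-1.6, -18.3, 1.6]
width: 0.2
t: 18.95
ee_pos: [459.1, 36.8, 246.7]
orientation: [3.135, 0.081, -0.0]
ft_force: [-1.6, -18.3, 0.4]
width: 0.2
```

The wedge is engaging. I'll go one row at a time and watch for the drop.

```bash
python3 -m pendant '[{"dp":[0,0.001,0],"turn":[0,0,0],"claw":0}]'
python3 -m pendant '[{"dp":[0,0.001,0],"turn":[0,0,0],"claw":0}]'
```

```text
t: 19.05
ee_pos: [459.1, 37.8, 246.7]
orientation: [3.135, 0.081, -0.001]
ft_force: [-2.4, -18.1, 1.3]
width: 0.6
t: 19.15
ee_pos: [459.0, 38.7, 246.7]
orientation: [3.135, 0.081, -0.001]
ft_force: [-2.4, -18.2, 1.8]
width: 0.5
```

```bash
python3 -m pendant '[{"dp":[0,0.001,0],"turn":[0,0,0],"claw":0}]'
python3 -m pendant '[{"dp":[0,0.001,0],"turn":[0,0,0],"claw":0}]'
```

```text
t: 19.25
ee_pos: [459.0, 39.6, 246.7]
orientation: [3.135, 0.081, -0.001]
ft_force: [-2.2, -18.8, 0.4]
width: 0.7
t: 19.35
ee_pos: [458.9, 40.5, 246.7]
orientation: [3.135, 0.081, -0.001]
ft_force: [-2.2, -18.8, 1.0]
width: 0.5
```

```bash
python3 -m pendant '[{"dp":[0,0.001,0],"turn":[0,0,0],"claw":0}]'
python3 -m pendant '[{"dp":[0,0.001,0],"turn":[0,0,0],"claw":0}]'
```

```text
t: 19.45
ee_pos: [458.9, 41.5, 246.7]
orientation: [3.135, 0.081, -0.001]
ft_force: [-2.4, -19.2, 1.9]
width: 0.4
t: 19.55
ee_pos: [458.8, 42.4, 246.7]
orientation: [3.135, 0.081, -0.002]
ft_force: [-2.6, -18.7, 2.9]
width: 0.4
```

```bash
python3 -m pendant '[{"dp":[0,0.001,0],"turn":[0,0,0],"claw":0}]'
python3 -m pendant '[{"dp":[0,0.001,0],"turn":[0,0,0],"claw":0}]'
```

```text
t: 19.65
ee_pos: [458.8, 43.7, 246.7]
orientation: [3.135, 0.081, -0.002]
ft_force: [-2.6, -16.4, 2.6]
width: 0.4
t: 19.75
ee_pos: [458.7, 45.2, 246.7]
orientation: [3.136, 0.08, -0.002]
ft_force: [-3.6, -13.4, 2.7]
width: 0.7
```

The force has fallen from 19.2 to 13.4 N. I'll make one more small step, then hold.

```bash
python3 -m pendant '[{"dp":[0,0.001,0],"turn":[0,0,0],"claw":0}]'; python3 -m pendant '[{"dp":[0,0,0],"turn":[0,0,0],"claw":0},{"dp":[0,0,0],"turn":[0,0,0],"claw":0}]'
```

```text
t: 19.85
ee_pos: [458.6, 46.4, 246.6]
orientation: [3.137, 0.08, -0.002]
ft_force: [-4.0, -12.6, 3.0]
width: 0.6
t: 20.05
ee_pos: [458.6, 46.8, 246.6]
orientation: [3.137, 0.08, -0.002]
ft_force: [-3.7, -11.4, 2.7]
width: 0.4
```

The force has settled at the buffer level, so I'll ease off slowly to see whether the latch holds. If it doesn't, the guard will follow the finger with about 5 N.

```bash
python3 -m pendant '[{"dp":[0,-0.001,0],"turn":[0,0,0],"claw":0},{"dp":[0,-0.002,0],"turn":[0,0,0],"claw":0}]'; python3 -m pendant '[{"dp":[0,-0.001,0],"turn":[0,0,0],"claw":0},{"dp":[0,-0.002,0],"turn":[0,0,0],"claw":0}]'; python3 -m pendant '[{"dp":[0,-0.001,0],"turn":[0,0,0],"claw":0},{"dp":[0,-0.002,0],"turn":[0,0,0],"claw":0}]'
```

```text
t: 20.25
ee_pos: [459.3, 46.4, 246.7]
orientation: [-3.14, -0.079, -0.001]
ft_force: [0.6, 0.4, 0.1]
width: 0.4
t: 20.45
ee_pos: [459.6, 44.7, 246.9]
orientation: [-3.14, -0.08, -0.002]
ft_force: [0.3, -0.3, -0.2]
width: -0.0
t: 20.65
ee_pos: [459.3, 42.5, 246.7]
orientation: [-3.14, -0.08, -0.0]
ft_force: [0.3, 0.4, 0.8]
width: 0.7
```

The force dropped to zero at once, so the latch is holding. I'll back off, lift away and look.

```bash
python3 -m pendant '[{"dp":[0,-0.005,0],"turn":[0,0,0],"claw":0},{"dp":[0.001,-0.012,0],"turn":[0,0,0],"claw":0},{"dp":[0.001,-0.016,0.01],"turn":[0,0,0],"claw":0},{"dp":[0.001,-0.018,0.04],"turn":[0,0,0],"claw":0},{"dp":[0.001,-0.02,0.08],"turn":[0,0,0],"claw":0},{"dp":[0.001,-0.03,0.11],"turn":[0,0,0],"claw":0},{"dp":[0.001,-0.06,0.12],"turn":[0,0,0],"claw":0},{"dp":[0,-0.1,0.12],"turn":[0,0,0],"claw":0}]'
python3 -m pendant '[{"dp":[0,-0.04,0],"turn":[0,0,0],"claw":0},{"dp":[0,-0.08,0],"turn":[0,0,0],"claw":0},{"dp":[0,-0.12,0],"turn":[0,0,0],"claw":0},{"dp":[0,-0.16,0],"turn":[0,0,0],"claw":0},{"dp":[0,-0.19,0],"turn":[0,0,0],"claw":0},{"dp":[0,-0.2,0],"turn":[0,0,0],"claw":0},{"dp":[0,-0.2,0],"turn":[0,0,0],"claw":0}]'
python3 - <<'E'
from h import *
s=cam("side");t=cam("top"); print(ctrl.get_obs()["ee_pos"],ctrl.get_obs()["ft_force"])
def tc(d,x,y): return d
cv2.imwrite("pics/s9.png",cv2.resize(s["pixels"][80:384,100:420],None,fx=2,fy=1.97))
cv2.imwrite("pics/t9.png",cv2.resize(t["pixels"][80:260,90:350],None,fx=3,fy=3,interpolation=cv2.INTER_CUBIC))
E
```

```text
t: 21.45
ee_pos: [460.3, -58.2, 369.9]
orientation: [3.14, 0.083, 0.008]
ft_force: [0.6, 0.1, 0.8]
width: 0.3
t: 22.15
ee_pos: [458.9, -258.7, 367.0]
orientation: [-3.141, -0.076, -0.0]
ft_force: [0.5, 0.3, 0.5]
width: 0.2
[ 458.94301301 -256.96016916  366.83259575] [ 0.54746163 -0.01708575 -0.382596  ]
```

View pics/s9.png

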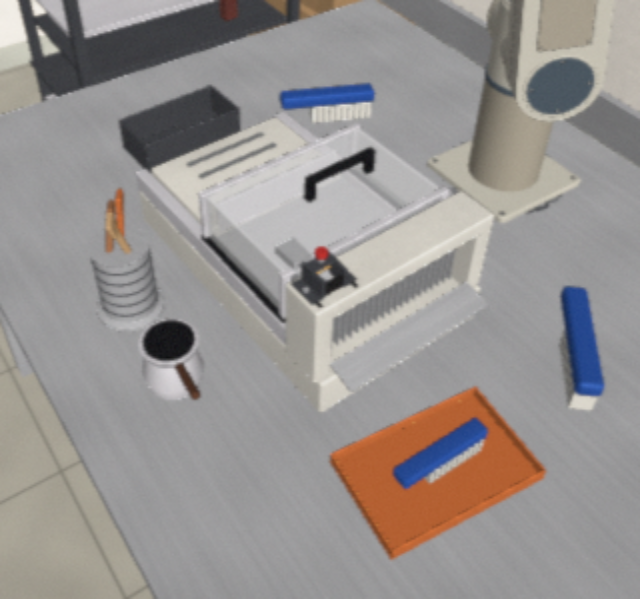

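View pics/t9.png

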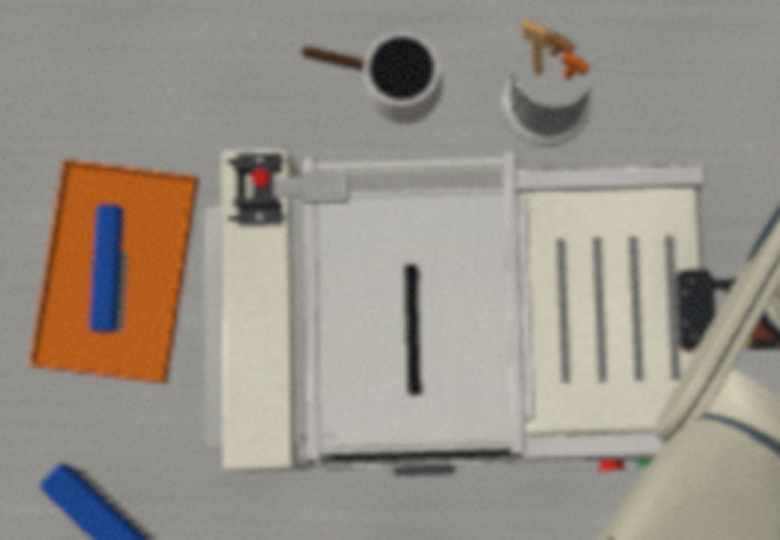

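Run:
```python
from h import *
t=cam("top"); tc=lambda x,y:(90+(x+.5)/3-.5,80+(y+.5)/3-.5)
a=atz(t,*tc(411,270),270);b=atz(t,*tc(414,388),270); print("handle",(a+b)/2)
c=(np.array([529.4,-154.1])+[403.4,-160.2])/2; print("travel",np.linalg.norm(((a+b)/2)[:2]-c))
br=[x for x in blob(t["pixels"],(105,150,60),(130,255,255)) if abs(x[0]-(125,169)).max()<12][0]
B=atz(t,*br[0],56); d=B[:2]-[544.7,429.5]; r=-.095
print("brush in tray",np.cos(r)*d[0]+np.sin(r)*d[1],-np.sin(r)*d[0]+np.cos(r)*d[1])
```

```text
handle [455.21231582  62.1052869  270.        ]
travel 219.54053182146072
brush in tray -3.631533335239417 -1.5021519725586854
```

```bash
python3 -c "
from workcell import ctrl
print(ctrl.close_job())"
```

```text
the job is handed in; nothing more can be done
None
```

I moved the blue brush into the orange tray and slid the guard shut until its latch clicked and held. The job is handed in; `close_job` gave no verdict.

- **Brush:** It closed at 30.0 mm in the gripper and was set down at the expected height (the force rose only about 2 N at touchdown). After release the picture showed it upright on its bristles, about 4 mm from the tray's centre along x and 2 mm along y.
- **Guard:** I pushed the handle with shut fingers, in 1 mm steps at the end. The highest push I read was 19.2 N. It then fell to 11.4 N at the click, and I stopped there.
- **Latch:** The force went to zero as soon as I backed off, so the guard did not follow the finger. After the arm had moved away, the picture put the travel at about 0.220 m, against 0.197 m if unlatched.
- **Other items:** The loaf tin, utensil pot and coffee pot look untouched in the final picture, though I did not measure them. The arm was clear of everything at about 22 s. No check failed or disagreed beyond a few mm of camera error.

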